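Release the lid stay and close the sample chest

ROBOT

A 6-joint arm with a two-finger parallel gripper is mounted at the origin on the work surface. World frame = base frame: x ahead of the robot, y to its left, z up, the work surface at z = 0. Lengths are in m, angles in rad, forces in N, time in s.
With the tool pointing down it reaches from about 0.35 to 0.775 m from the base axis. Payload 5.5 kg.
Tool frame: the origin (TCP) lies on the mounting face of the last link; the fingertips stand 173 mm ahead of it and the grasp point (between the pads) lies 155 mm ahead of it; z points along the fingers, y is the direction in which the jaws open and shut (so a half turn about z gives the same grasp; the last joint's range is limited). The gripper opens to 85 mm and grips with 20 to 120 N. Pads are 22 mm wide; open, the fingers measure 114 mm over their backs; the gripper's body (76 mm by 85 mm) begins 54 mm behind the grasp point. The pads swing forward as they close: fully open they stand 13 mm farther back than shut.
Start: joints at [1.08, 0.313, 0.046, 1.304, 0, 1.431], TCP at [0.198, 0.54, 0.405] pointing down, gripper open.
Joint ranges: [-2.76, 2.76], [-0.86, 1.69], [-1.03, 1.26], [-2.2, 2.34], [-1.47, 1.5], [-3.14, 3.14]. Speed limits (rad/s): [2.57, 2.57, 3.14, 3.14, 3.14, 3.14].

INTERFACE

Orientations are given as a unit quaternion [w, x, y, z].
In Python, from workcell import * gives the robot as it stands. The module is installed in compiled form; this text tells all that it offers.
- The arm moves only by the shell command python3 -m crank 'ROWS' [FORCE]. ROWS is JSON, a list of rows, each a list of 7 numbers: the shift along the tool's x, y, z in mm, then the turn, a rotation vector about the tool's x, y, z in degrees, then the opening, from 0 (shut) to 1 (fully open). A call has exactly 8 rows; each row shifts and turns the commanded pose from where the row before left it, along the tool's axes as they then stand; what a row does not reach is not made up. A row lasts 1/8 s, in which the tool goes at most 62.5 mm and 10.7 degrees, less where a joint would pass 70% of its speed; a pose out of reach is approached as far as the arm can. A call with a gripper value outside its range is refused whole. The fingers move at their own pace and stop on an object; FORCE is the grip in N (left out, the last holds). Time passes only in rows, so rows that do not move let the fingers close, or fill a call up. It gives the time, the measured TCP pose, the force and the opening at its end, in the units of the state.
- get_state(): the state, without advancing time (a new reading comes with each control period).
- read_camera(name): name is "scene" or "top"; returns the picture (400x640x3 uint8, blue, green, red); there is no depth.
- calibration(name): a dict with "fx", "fy", "cx", "cy" (pixels), "extrinsics" (4x4, takes a point from world to camera coordinates). Camera axes: x right, y down, z forward; pixel columns grow to the right and rows downward; lengths in m; the calibration is good to about 2 mm. A picture is of the moment at which its call begins. calibration takes no time and is no camera call.
- hand_in(): hands the job in, once; it reports no verdict.
The state is a dict: "clock": time; "joint_pos": joint angles; "qvel": joint speeds; "tau": joint torques, N m; "tcp_pos": TCP position; "orientation": TCP orientation; "wrist_force": force on the tool from outside, world axes, zero at the start; "ft_torque": the same for the moment, N m; "finger_gap": finger opening in m.
Only numpy, scipy, OpenCV 4.12 (cv2) and the standard library are available. Lean on these libraries where they do the work, as an engineer would, in place of code of your own. Each camera call takes 0.05 s, during which the arm holds its last target.

TASK

The white sample chest on the bench stands open with its lid locked by the folding stay on its side. First break the stay by pushing its knuckle in past the straight line, with the lid still standing; then swing the lid over and lower it gently until it is fully shut, without ever letting it fall. Do not knock the lamp over the chest and leave the bottle, beaker, jar and canister where they stand.

Things in the scene. Friction and masses are not known exactly. Their poses are not given: they have to be found in the camera images.
- chest: Fixed white open-topped chest, 170 (x) x 200 (y) x 120 (z) mm. Origin: centre of its underside on the bench. Its x axis points from its front (robot side, with a grey panel) to its hinged back, y to its left, z up. It stands at varying places and yaws.
- lid_hinge (a point): Middle of the lid's hinge axis, fixed to the chest at chest x +87, y 0, z 126 mm. The axis runs along the chest's y.
- lid (a joint): Lid angle, rad: 0 = locked open, 10 degrees past upright; 0.175 = upright; 1.745 = shut, level on the rim. It grows as the lid swings forward. White plate, 175 mm from hinge to free edge, 206 wide, 12 thick, 0.55 to 0.8 kg. Once the stay is broken, friction holds the lid within about 10 degrees of upright; lower down it falls unless held.
- lid_grip (a point): Grip point of the lid: a black tab 24 mm wide (along the hinge axis), 14 thick, that continues the plate outward 52 mm from the middle of its free edge. The point is 205 mm from the hinge axis, in the plate's mid-plane (which holds the axis), 30 mm beyond the plate's edge. Pinched on its two sides along the hinge axis, the tab can pivot between the fingers.
- stay (a joint): Fold of the stay's knuckle, rad: 0 = locked on its stop, 0.175 = links in line, larger = broken; about 2.88 with the lid shut. Two steel links, 97 mm each, in an upright plane at the chest's left side (chest y 110 to 121 mm), from a pivot at chest x -53, z 126 mm to a pin on the lid 100 mm from the hinge. Locked, it keeps the lid from closing. It has friction, 1 to 5 N at the knob, and no spring.
- knuckle (a point): Middle of the knuckle knob: a black cylinder 22 mm across, 34 long, sticking out along chest y (120 to 154 mm). Locked, it is 61 mm in front of the hinge axis, 56 above. To break the stay push it down and back (chest +x, 60 degrees below level) about 30 mm; in line after 8. The lid is drawn forward with it (some 5 degrees at 30 mm, 15 at 43) and stays. Lid shut, the knob is 38 mm above the bench.
- lamp: Fixed aluminium lamp bar, 50 (x) x 340 (y) x 24 (z) mm, on two 16 mm posts at chest x +138, y -155 and +155 mm (feet 44 across). Origin and axes are the chest's: the bar spans chest x +98 to +148, underside 416 mm above the bench, right over the open lid's tab, so the tab cannot be taken with the hand vertical: reach in from the front, leaning 30 to 45 degrees.
- bottle: Brown bottle with black cap, 68 mm diameter, 165 mm tall, standing. Bystander. Origin: centre of its underside.
- beaker: White open beaker, 72 mm diameter, 95 mm tall, standing. Bystander. Origin: centre of its underside.
- jar: White jar with grey cap, 80 mm diameter, 110 mm tall, standing. Bystander. Origin: centre of its underside.
- canister: Bare aluminium canister, 68 mm diameter, 260 mm tall with a narrower neck, standing. Bystander, the tallest. Origin: centre of its underside.

How it is judged:
By the outcome, as a careful person would: the job done as asked, in the order asked, and still so for the second after the job is handed in, with the robot touching nothing.
It also fails if it takes over 61 s, if anything falls off the work surface, if the arm or the gripper's body presses on something with over 40 N, if the wrist force passes 120 N, or if a joint passes its speed limit or range.

## Working session

There is one attempt and no reset: what is moved stays moved. The work goes in short steps, Python scripts to look and compute and a shell command to move; the robot and the scene stay as the last step left them, time stands still between calls to the robot, and variables do not carry over. Pictures are saved under pics/ and viewed, and the job is handed in when it is done.

```bash
mkdir -p pics
python3 - <<'E'
from workcell import *
import cv2,numpy as np
s=get_state();print(s)
for n in("scene","top"):
    im=read_camera(n);cv2.imwrite(f"pics/{n}0.png",im)
    c=calibration(n);print(n,c)
E
```

```text
{'clock': 0.0, 'joint_pos': array([1.08043129e+00, 3.14035510e-01, 4.49940603e-02, 1.30358453e+00,
       1.42356685e-05, 1.43118173e+00]), 'qvel': array([-2.97057780e-04, -4.76896936e-04,  1.81266240e-03,  1.11486556e-03,
        5.20871850e-05,  3.51106119e-04]), 'tau': array([ 1.25007778e-04, -4.80627716e+01,  2.98534459e+01,  1.96085125e-02,
       -4.88528019e-05,  1.62782061e-05]), 'tcp_pos': array([0.19749992, 0.53982302, 0.40379476]), 'orientation': array([-2.90186493e-04,  1.74477544e-01,  9.84660728e-01, -8.67609618e-04]), 'wrist_force': array([-0.80526299,  0.77859808, -0.11506586]), 'ft_torque': array([ 0.03069346, -0.05588386, -0.02776286]), 'finger_gap': 0.08568361980639139}
scene {'fx': 466.31914817317175, 'fy': 466.31914817317175, 'cx': 320.26136654858743, 'cy': 200.3986751175262, 'extrinsics': array([[-0.99616747,  0.08641586, -0.01351583,  0.52298802],
       [ 0.07465913,  0.75958657, -0.646107  ,  0.00901038],
       [-0.04556744, -0.64463986, -0.76312716,  1.32285992],
       [ 0.        ,  0.        ,  0.        ,  1.        ]])}
top {'fx': 506.66979309650776, 'fy': 506.66979309650776, 'cx': 316.11455996457954, 'cy': 206.99896602306643, 'extrinsics': array([[ 0.01084967, -0.99982422,  0.01529105,  0.04796801],
       [-0.99855499, -0.01163827, -0.05246415,  0.5337758 ],
       [ 0.05263289, -0.01469974, -0.99850573,  1.59765751],
       [ 0.        ,  0.        ,  0.        ,  1.        ]])}
```

View pics/scene0.png

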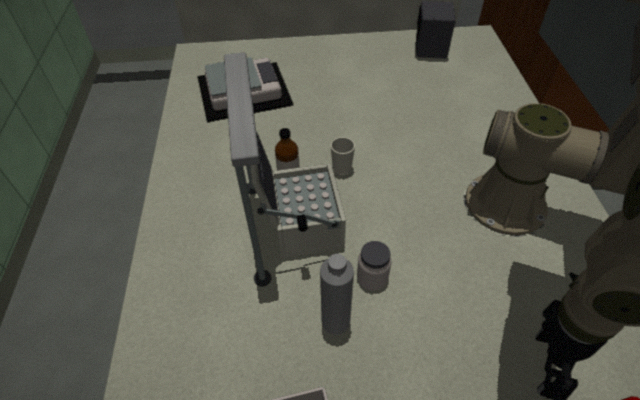

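View pics/top0.png

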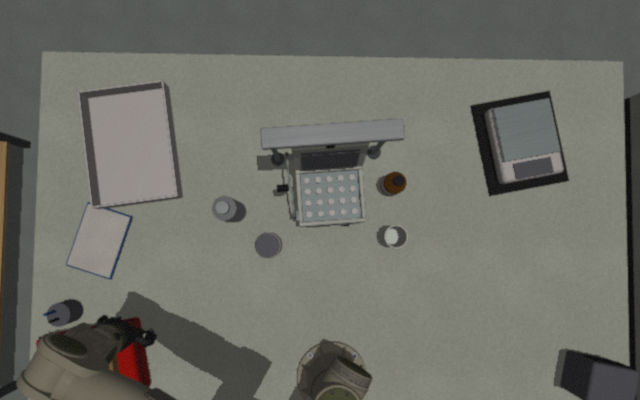

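The scene view shows the chest around (308,205) with the knob near (302,222), the lamp bar at the left, and the canister (337,290) and jar (375,265) on the left of the chest. The top view shows the rim (330,197), knob (282,188) and bar (333,134). I'll zoom in to measure.

Run:
```python
import cv2
t=cv2.imread("pics/top0.png");s=cv2.imread("pics/scene0.png")
cv2.imwrite("pics/t0z.png",cv2.convertScaleAbs(cv2.resize(t[110:260,200:420],(792,540),interpolation=cv2.INTER_CUBIC),alpha=1.5))
cv2.imwrite("pics/s0z.png",cv2.convertScaleAbs(cv2.resize(s[40:340,200:400],(400*1,600),interpolation=cv2.INTER_CUBIC),alpha=1.5))
```

```text
(no output)
```

View pics/t0z.png

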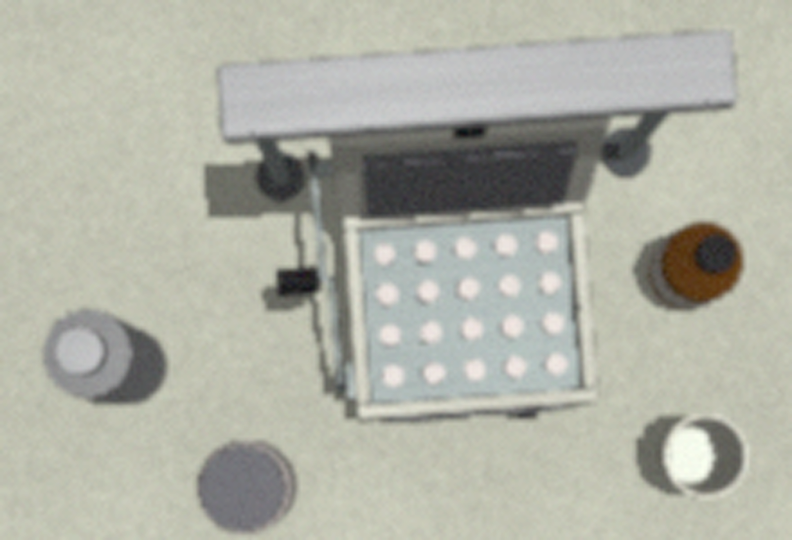

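View pics/s0z.png

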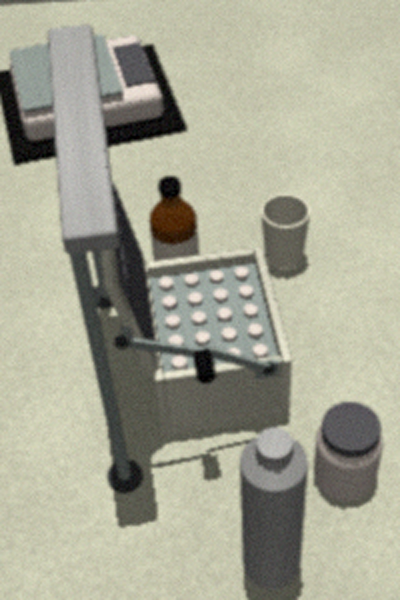

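```bash
cat > h.py <<'E'
import numpy as np
from scipy.spatial.transform import Rotation as R
from workcell import *
def ray(n,u,v):
    c=calibration(n);T=c["extrinsics"];d=np.array([(u-c["cx"])/c["fx"],(v-c["cy"])/c["fy"],1.])
    Rm=T[:3,:3];return -Rm.T@T[:3,3],Rm.T@d
def onz(n,u,v,z):
    o,d=ray(n,u,v);return o+d*(z-o[2])/d[2]
def tri(p):
    A=np.zeros((3,3));b=np.zeros(3)
    for n,u,v in p:
        o,d=ray(n,u,v);d=d/np.linalg.norm(d);P=np.eye(3)-np.outer(d,d);A+=P;b+=P@o
    x=np.linalg.solve(A,b);return x
def proj(n,X):
    c=calibration(n);T=c["extrinsics"];p=T[:3,:3]@np.asarray(X)+T[:3,3];return [round(c["cx"]+c["fx"]*p[0]/p[2],1),round(c["cy"]+c["fy"]*p[1]/p[2],1)]
def zt(x,y): return 200+x/3.6,110+y/3.6
def zs(x,y): return 200+x/2,40+y/2
E
python3 - <<'E'
from h import *
np.set_printoptions(precision=4,suppress=True)
for nm,p in dict(TL=(219,67),TR=(732,32),BR=(734,104),BL=(227,138)).items(): print("bar",nm,onz("top",*zt(*p),.44))
P={k:onz("top",*zt(*p),.12) for k,p in dict(FL=(358,418),FR=(596,399),BR=(581,207),BL=(346,219)).items()}
print(P, [np.linalg.norm(P[a]-P[b]) for a,b in("FL FR".split(),"FR BR".split(),"BL BR".split(),"FL BL".split())])
import cv2
# knob black blob in both
for n,f,(x0,y0,x1,y1) in (("top","pics/top0.png",(274,180,290,196)),("scene","pics/scene0.png",(292,212,312,234))):
    g=cv2.imread(f).max(2)[y0:y1,x0:x1]; m=(g<45).astype(np.uint8)
    k=cv2.connectedComponentsWithStats(m);i=1+k[2][1:,4].argmax();print(n,k[2][i],k[3][i]+[x0,y0])
E
```

```text
bar TL [0.6939 0.1923 0.44  ]
bar TR [ 0.7218 -0.1438  0.44  ]
bar BR [ 0.6741 -0.1452  0.44  ]
bar BL [0.6472 0.1863 0.44  ]
{'FL': array([0.4703, 0.1043, 0.12  ]), 'FR': array([ 0.4882, -0.0918,  0.12  ]), 'BR': array([ 0.6473, -0.0784,  0.12  ]), 'BL': array([0.6348, 0.1163, 0.12  ])} [np.float64(0.19688417416024606), np.float64(0.15968022177903435), np.float64(0.1950976223618786), np.float64(0.1649060263084717)]
top [ 3  5 11  7 67] [282.2985 188.0299]
scene [  3   3  16  17 153] [302.0915 222.3791]
```

```bash
cat >> h.py <<'E'
C0=np.array([.563,.0127,0]);YAW=np.radians(4.8)
RC=R.from_euler('z',YAW)
def W(x,y,z): return C0+RC.apply(np.array([x,y,z])/1000)
def toC(p): return RC.inv().apply(np.asarray(p)-C0)*1000
def lidpt(th,r=205,y=0):  # point on lid midplane at lid angle th
    a=np.radians(100)-th   # angle above +x... 0 => 10deg past upright (to +x)
    a=np.pi/2-np.radians(10)+th  # angle from +x axis
    return W(87+r*np.cos(a),y,126+r*np.sin(a))
E
python3 - <<'E'
from h import *
np.set_printoptions(precision=4,suppress=True)
print("pred knob",W(26,137,182)); k=tri([("top",282.6,188.2),("scene",302.4,222.6)]);print("tri",k,toC(k))
for n in("top","scene"): print(n,"knob",proj(n,W(26,137,182)),"tab tip",proj(n,lidpt(0,227)),"rim corners",[proj(n,W(x,y,120)) for x,y in((-85,100),(-85,-100),(85,-100))],"feet",[proj(n,W(138,y,0)) for y in(155,-155)],"bar",[proj(n,W(x,y,z)) for x,y,z in((98,170,440),(98,-170,440),(148,-170,440),(98,170,416))])
# bystanders from top-circle centres
for nm,p,z in(("canister",(80,352),.26),("jar",(241,486),.11),("bottle",(716,253),.165),("beaker",(707,455),.095)):
    w=onz("top",*zt(*p),z);print(nm,w,toC(w),proj("scene",w))
print("grip",lidpt(0))
E
```

```text
pred knob [0.5774 0.1514 0.182 ]
tri [0.5767 0.1526 0.1819] [ 25.3441 138.2443 181.9162]
top knob [np.float64(283.0), np.float64(188.0)] tab tip [np.float64(330.9), np.float64(138.8)] rim corners [[np.float64(299.1), np.float64(226.2)], [np.float64(366.3), np.float64(221.3)], [np.float64(361.9), np.float64(164.6)]] feet [[np.float64(277.8), np.float64(158.9)], [np.float64(373.6), np.float64(152.2)]] bar [[np.float64(261.4), np.float64(148.6)], [np.float64(405.3), np.float64(138.6)], [np.float64(403.6), np.float64(117.7)], [np.float64(262.3), np.float64(150.3)]]
scene knob [np.float64(302.0), np.float64(222.2)] tab tip [np.float64(243.6), np.float64(132.2)] rim corners [[np.float64(345.7), np.float64(219.4)], [np.float64(330.7), np.float64(162.3)], [np.float64(268.5), np.float64(170.6)]] feet [[np.float64(262.2), np.float64(278.1)], [np.float64(252.7), np.float64(188.0)]] bar [[np.float64(258.6), np.float64(154.3)], [np.float64(245.8), np.float64(50.7)], [np.float64(223.5), np.float64(53.1)], [np.float64(260.1), np.float64(163.8)]]
canister [0.5152 0.3097 0.26  ] [-22.7943 299.9852 260.    ] [np.float64(337.4), np.float64(259.8)]
jar [0.4133 0.2004 0.11  ] [-133.4998  199.5517  110.    ] [np.float64(374.6), np.float64(252.1)]
bottle [ 0.6055 -0.1827  0.165 ] [  26.0122 -198.2815  165.    ] [np.float64(284.7), np.float64(131.1)]
beaker [ 0.4429 -0.188   0.095 ] [-136.4399 -189.9838   95.    ] [np.float64(342.4), np.float64(144.5)]
grip [0.6852 0.023  0.3279]
```

```bash
cat >> h.py <<'E'
def pose():
    s=get_state();q=s["orientation"];return s["tcp_pos"],R.from_quat([q[1],q[2],q[3],q[0]]),s
def target_R(lean): # tool y=chest y, tool z = chest (sin L,0,-cos L)
    L=np.radians(lean);z=np.array([np.sin(L),0,-np.cos(L)]);y=np.array([0,1.,0]);x=np.cross(y,z)
    return RC*R.from_matrix(np.c_[x,y,z])
def report(reach=173):
    p,r,s=pose();tip=p+r.apply([0,0,reach/1000]);np.set_printoptions(precision=1,suppress=True)
    zc=RC.inv().apply(r.apply([0,0,1.]));print("t",round(float(s["clock"]),2),"tcpC",toC(p),"ptC",toC(tip),"lean",round(float(np.degrees(np.arctan2(zc[0],-zc[2]))),1),"side",round(float(np.degrees(np.arcsin(zc[1]))),1),"F chest",RC.inv().apply(s["wrist_force"]),"gap",round(s["finger_gap"]*1000,1))
def need(ptC,lean,reach=173):
    """shift (tool axes, after orientation stays) & turn to bring point at `reach` to ptC (chest mm)"""
    p,r,s=pose();rt=target_R(lean);np.set_printoptions(precision=1,suppress=True)
    rv=(r.inv()*rt).as_rotvec(degrees=True)
    tcp=W(*ptC)-rt.apply([0,0,reach/1000])
    print("turn",rv,"shift in present axes",r.inv().apply(tcp-p)*1000,"shift in target axes",rt.inv().apply(tcp-p)*1000)
E
python3 -m crank '[[0,0,-30,0,0,-8.3,0],[0,0,-40,0,0,-8.3,0],[0,0,-30,0,0,-8.3,0],[0,0,0,0,-10,0,0],[0,0,0,0,-10,0,0],[0,0,0,0,-10,0,0],[0,0,0,0,0,0,0],[0,0,0,0,0,0,0]]'
python3 - <<'E'
from h import *
report();need((.5,140,226),30)
E
```

```text
clock: 1.1
tcp_pos: [0.1975, 0.5399, 0.5045]
orientation: [0.257, -0.041, 0.965, 0.01]
wrist_force: [-0.4, -0.1, 1.7]
finger_gap: -0.0001
t 1.1 tcpC [-320.1  555.9  504.5] ptC [-234.1  555.8  354.4] lean 29.8 side -0.0 F chest [-0.4 -0.1  1.7] gap -0.1
turn [-0.  -0.2  0. ] shift in present axes [-138.9 -415.9  228.2] shift in target axes [-138.4 -415.9  228.5]
```

```bash
python3 -m crank '[[-17,-52,0,0,0,0,0],[-17,-52,0,0,0,0,0],[-17,-52,0,0,0,0,0],[-17,-52,0,0,0,0,0],[-17,-52,0,0,0,0,0],[-17,-52,0,0,0,0,0],[-18,-52,0,0,0,0,0],[-18,-52,0,0,0,0,0]]'
python3 - <<'E'
from h import *
report();need((.5,140,226),30)
E
```

```text
clock: 2.1
tcp_pos: [0.3518, 0.1337, 0.5747]
orientation: [0.259, -0.04, 0.965, 0.012]
wrist_force: [1.2, -0.6, -0.5]
finger_gap: -0.0001
t 2.1 tcpC [-200.3  138.2  574.7] ptC [-113.8  138.5  424.8] lean 30.0 side 0.1 F chest [ 1.2 -0.7 -0.5] gap -0.1
turn [ 0.1  0.  -0. ] shift in present axes [  0.4   1.4 229.4] shift in target axes [  0.4   1.8 229.4]
```

```bash
python3 -m crank '[[0,0,40,0,0,0,0],[0,0,40,0,0,0,0],[0,0,40,0,0,0,0],[0,0,40,0,0,0,0],[0,0,30,0,0,0,0],[0,0,20,0,0,0,0],[0,0,15,0,0,0,0],[0,0,0,0,0,0,0]]'
python3 - <<'E'
from h import *
import cv2
report();need((.5,140,226),30)
cv2.imwrite("pics/s1.png",cv2.resize(read_camera("scene")[80:340,200:500],(600,520)))
E
```

```text
clock: 3.1
tcp_pos: [0.4639, 0.1446, 0.3779]
orientation: [0.257, -0.04, 0.965, 0.011]
wrist_force: [-0.3, 0.8, 0.6]
finger_gap: 0.0001
t 3.1 tcpC [-87.7 139.7 377.9] ptC [ -1.6 139.8 227.8] lean 29.8 side 0.0 F chest [-0.3  0.8  0.6] gap 0.1
turn [ 0.  -0.2 -0. ] shift in present axes [-0.4  0.3  2.6] shift in target axes [-0.4  0.3  2.6]
```

View pics/s1.png

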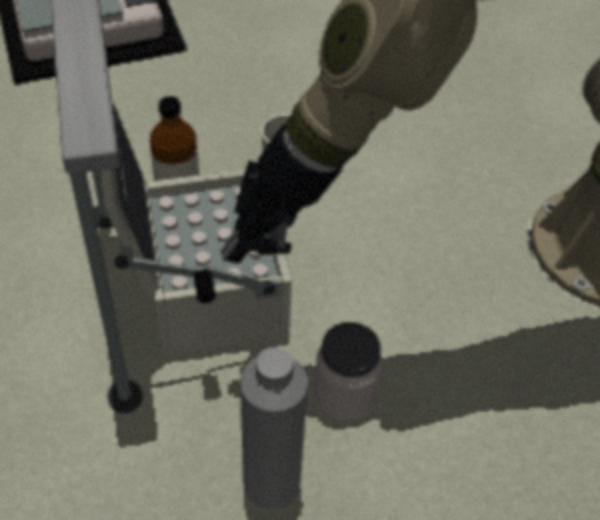

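Picture: the shut fingertips (235,255) stand up and in front of the knob (204,285), with nothing else close. Next is the push.

```bash
python3 -m crank '[[0,0,10,0,0,0,0],[0,0,12,0,0,0,0],[0,0,10,0,0,0,0],[0,0,5,0,0,0,0],[0,0,4,0,0,0,0],[0,0,4,0,0,0,0],[0,0,4,0,0,0,0],[0,0,0,0,0,0,0]]'
python3 - <<'E'
from h import *
report()
E
```

```text
clock: 4.15
tcp_pos: [0.4881, 0.1469, 0.3362]
orientation: [0.259, -0.04, 0.965, 0.011]
wrist_force: [0.1, 0.2, 0.7]
finger_gap: 0.0002
t 4.15 tcpC [-63.4 140.  336.2] ptC [ 23.1 140.  186.4] lean 30.0 side 0.0 F chest [0.1 0.2 0.7] gap 0.2
```

```bash
python3 -m crank '[[0,0,4,0,0,0,0],[0,0,4,0,0,0,0],[0,0,4,0,0,0,0],[0,0,4,0,0,0,0],[0.5,0,3,0,0,0,0],[0.5,0,0,0,0,0,0],[0,0,0,0,0,0,0],[0,0,0,0,0,0,0]]'
python3 - <<'E'
from h import *
import cv2
report()
cv2.imwrite("pics/s2.png",cv2.resize(read_camera("scene")[80:340,200:500],(600,520)))
E
```

```text
clock: 5.15
tcp_pos: [0.497, 0.1477, 0.3198]
orientation: [0.259, -0.04, 0.965, 0.011]
wrist_force: [1.0, 0.8, -0.5]
finger_gap: -0.0003
t 5.15 tcpC [-54.5 140.  319.8] ptC [ 32.1 140.  170.1] lean 30.1 side 0.0 F chest [ 1.   0.7 -0.5] gap -0.3
```

View pics/s2.png

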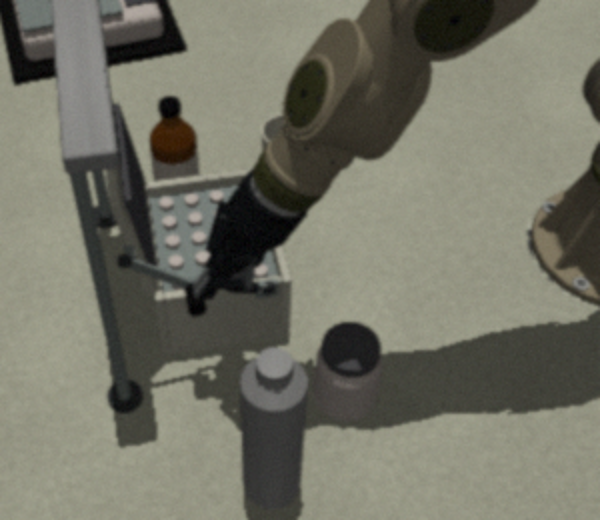

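The knob has moved down and back to (196,300), so the links now bend below the line; the tip is on it. About 24 mm pushed, I'll go on to about 37.

```bash
python3 -m crank '[[0.5,0,3,0,0,0,0],[0.5,0,3,0,0,0,0],[0.5,0,3,0,0,0,0],[0.5,0,3,0,0,0,0],[0,0,1,0,0,0,0],[0,0,0,0,0,0,0],[0,0,0,0,0,0,0],[0,0,0,0,0,0,0]]'
python3 - <<'E'
from h import *
import cv2
report()
cv2.imwrite("pics/s3.png",cv2.resize(read_camera("scene")[110:250,220:400],(720,560),interpolation=cv2.INTER_CUBIC))
for d in (30,37):
    a=np.arctan2(56,79)-d/97; k=W(-53+97*np.cos(a),137,126+97*np.sin(a)); print(proj("scene",k))
print("pin/tab",[(proj("scene",lidpt(np.radians(x),100,116)),proj("scene",lidpt(np.radians(x),175,103))) for x in(0,5,10,15)])
E
```

```text
clock: 6.2
tcp_pos: [0.5018, 0.1481, 0.3075]
orientation: [0.259, -0.04, 0.965, 0.011]
wrist_force: [0.9, 0.8, -0.7]
finger_gap: 0.0
t 6.2 tcpC [-49.6 140.  307.5] ptC [ 37.  140.  157.8] lean 30.1 side 0.0 F chest [ 1.   0.7 -0.7] gap 0.0
[np.float64(296.7), np.float64(230.0)]
[np.float64(296.1), np.float64(231.9)]
pin/tab [([np.float64(264.8), np.float64(208.1)], [np.float64(254.4), np.float64(182.1)]), ([np.float64(268.6), np.float64(207.3)], [np.float64(261.4), np.float64(180.5)]), ([np.float64(272.5), np.float64(206.6)], [np.float64(268.6), np.float64(179.3)]), ([np.float64(276.4), np.float64(206.2)], [np.float64(275.8), np.float64(178.6)])]
```

View pics/s3.png

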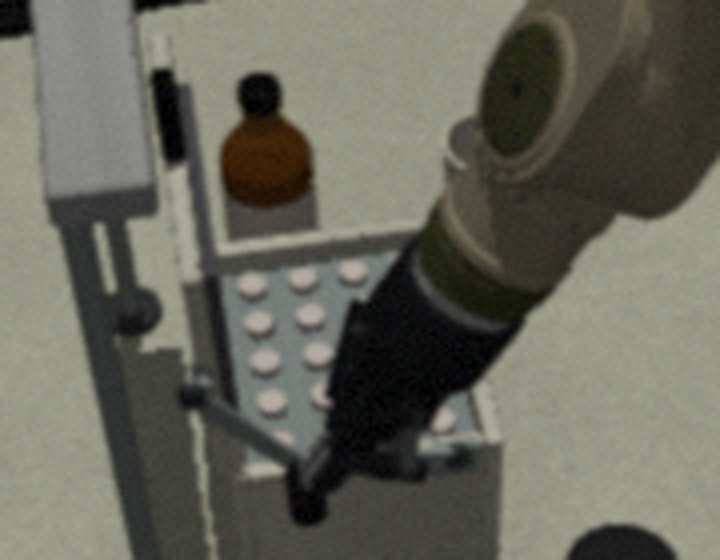

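The picture shows the links bent below straight, the knob around (308,498), the pin at (195,390), and the lid still standing but slightly forward. The black tab is at (170,115), clear of the bar. I'll retreat and locate the tab.

```bash
python3 -m crank '[[0,0,-10,0,0,0,0],[0,0,-30,0,0,0,0],[0,0,-45,0,0,0,0],[0,0,-45,0,0,0,0],[0,0,-40,0,0,0,1],[0,0,-30,0,0,0,1],[0,0,0,0,0,0,1],[0,0,0,0,0,0,1]]'
python3 - <<'E'
from h import *
import cv2
report()
for n,b in(("scene",(220,110,400,250)),("top",(260,110,410,230))):
    im=read_camera(n);x0,y0,x1,y1=b;cv2.imwrite(f"pics/{n}4.png",cv2.convertScaleAbs(cv2.resize(im[y0:y1,x0:x1],None,fx=4,fy=4,interpolation=cv2.INTER_CUBIC),alpha=1.5))
for x in (4,6,8,10,12):
  t=np.radians(x);print(x,"scene tab c",proj("scene",lidpt(t,201)),"tip",proj("scene",lidpt(t,227)),"Lcorner",proj("scene",lidpt(t,175,103)),"top tip",proj("top",lidpt(t,227)),"top L",proj("top",lidpt(t,175,103)),proj("top",lidpt(t,201)))
E
```

```text
clock: 7.25
tcp_pos: [0.4016, 0.1396, 0.4799]
orientation: [0.259, -0.04, 0.965, 0.011]
wrist_force: [-0.4, -0.5, -0.5]
finger_gap: 0.0723
t 7.25 tcpC [-150.2  140.   479.9] ptC [-63.8 140.  330.1] lean 30.0 side 0.0 F chest [-0.4 -0.5 -0.5] gap 72.3
4 scene tab c [np.float64(253.4), np.float64(139.3)] tip [np.float64(250.7), np.float64(130.5)] Lcorner [np.float64(260.0), np.float64(180.8)] top tip [np.float64(331.4), np.float64(144.8)] top L [np.float64(291.6), np.float64(153.0)] [np.float64(331.0), np.float64(147.6)]
6 scene tab c [np.float64(256.5), np.float64(138.7)] tip [np.float64(254.3), np.float64(129.8)] Lcorner [np.float64(262.9), np.float64(180.3)] top tip [np.float64(331.7), np.float64(147.9)] top L [np.float64(291.7), np.float64(155.3)] [np.float64(331.2), np.float64(150.2)]
8 scene tab c [np.float64(259.7), np.float64(138.1)] tip [np.float64(257.9), np.float64(129.2)] Lcorner [np.float64(265.7), np.float64(179.8)] top tip [np.float64(331.9), np.float64(150.9)] top L [np.float64(291.9), np.float64(157.6)] [np.float64(331.5), np.float64(152.9)]
10 scene tab c [np.float64(262.9), np.float64(137.7)] tip [np.float64(261.6), np.float64(128.7)] Lcorner [np.float64(268.6), np.float64(179.3)] top tip [np.float64(332.1), np.float64(154.0)] top L [np.float64(292.1), np.float64(159.9)] [np.float64(331.7), np.float64(155.6)]
12 scene tab c [np.float64(266.0), np.float64(137.4)] tip [np.float64(265.2), np.float64(128.3)] Lcorner [np.float64(271.5), np.float64(179.0)] top tip [np.float64(332.4), np.float64(157.1)] top L [np.float64(292.2), np.float64(162.2)] [np.float64(331.9), np.float64(158.3)]
```

View pics/scene4.png

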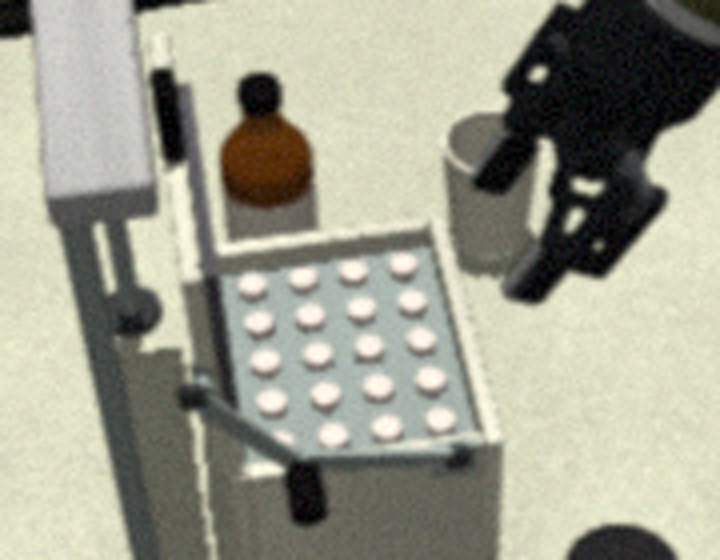

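View pics/top4.png

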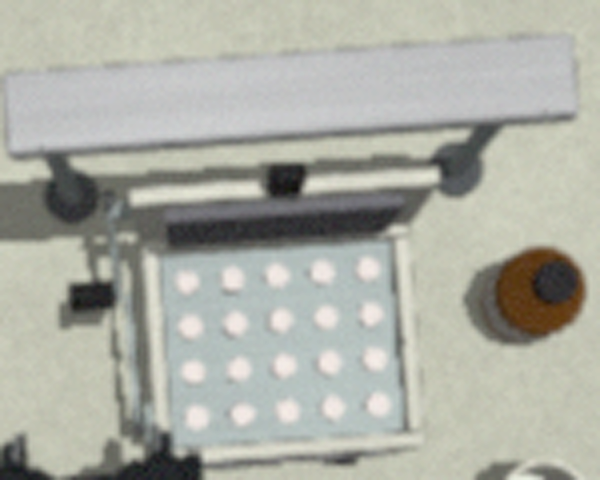

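The top view has the tab at (287,180) zoomed, which is pixel (331.8,155). The scene view has it at (168,117) zoomed, pixel (262,139). Both match a lid angle near 9.7°, i.e. upright. The stay is broken with the knob low. Next is the tab approach at a 40° lean.

Run:
```python
from h import *
need((88-64,0,331+77),40,155)
```

```text
turn [ -0.  -10.1  -0. ] shift in present axes [ -88.4 -139.9   -4.4] shift in target axes [ -87.8 -139.9   11.2]
```

```bash
python3 -m crank '[[-22,-35,-1,0,0,0,1],[-22,-35,-1,0,0,0,1],[-22,-35,-1,0,0,0,1],[-22,-35,-1,0,0,0,1],[0,0,0,0,-5,0,1],[0,0,0,0,-5,0,1],[0,0,0,0,0,0,1],[0,0,0,0,0,0,1]]'
python3 - <<'E'
from h import *
report(155);need((88,0,331),40,155)
E
```

```text
clock: 8.35
tcp_pos: [0.4874, 0.0064, 0.527]
orientation: [0.34, -0.039, 0.939, 0.015]
wrist_force: [0.0, 0.0, -0.5]
finger_gap: 0.0853
t 8.35 tcpC [-75.8  -0.  527. ] ptC [ 23.5   0.1 408. ] lean 39.8 side 0.0 F chest [ 0.   0.  -0.5] gap 85.3
turn [ 0.  -0.2 -0. ] shift in present axes [  0.2  -0.  100.5] shift in target axes [  0.5   0.  100.5]
```

```bash
python3 -m crank '[[0,0,20,0,0,0,1],[0,0,20,0,0,0,1],[0,0,20,0,0,0,1],[0,0,10,0,0,0,1],[0,0,10,0,0,0,1],[0,0,0,0,0,0,1],[0,0,0,0,0,0,1],[0,0,0,0,0,0,1]]'
python3 - <<'E'
from h import *
import cv2
report(155);need((88,0,331),40,155)
for n,b in(("scene",(220,70,400,210)),("top",(260,110,410,230))):
    im=read_camera(n);x0,y0,x1,y1=b;cv2.imwrite(f"pics/{n}5.png",cv2.convertScaleAbs(cv2.resize(im[y0:y1,x0:x1],None,fx=4,fy=4,interpolation=cv2.INTER_CUBIC),alpha=1.5))
E
```

```text
clock: 9.35
tcp_pos: [0.5385, 0.0106, 0.4673]
orientation: [0.342, -0.039, 0.939, 0.014]
wrist_force: [0.3, 0.2, 0.3]
finger_gap: 0.0858
t 9.35 tcpC [-24.6  -0.  467.3] ptC [ 75.2  -0.  348.7] lean 40.1 side -0.0 F chest [0.3 0.1 0.3] gap 85.8
turn [-0.   0.1  0. ] shift in present axes [ 1.4  0.  21.8] shift in target axes [ 1.4  0.  21.8]
```

View pics/scene5.png

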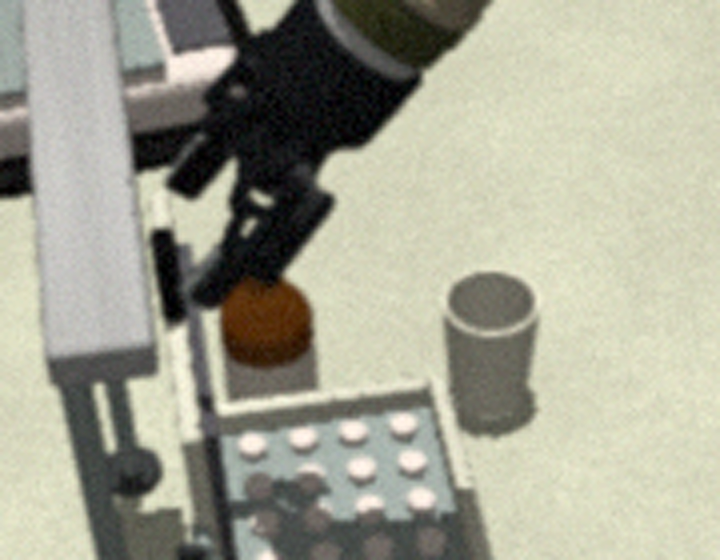

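View pics/top5.png

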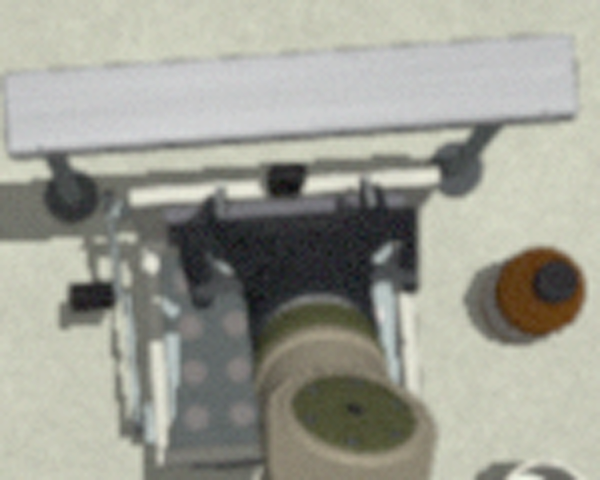

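The top view shows the fingers (212 and 370) centred on the tab (287), with the hand clear of the bar. I'll advance and pinch with 40 N.

```bash
python3 -m crank '[[1,0,8,0,0,0,1],[0,0,8,0,0,0,1],[0,0,6,0,0,0,1],[0,0,0,0,0,0,0],[0,0,0,0,0,0,0],[0,0,0,0,0,0,0],[0,0,0,0,0,0,0],[0,0,0,0,0,0,0]]' 45
python3 - <<'E'
from h import *
import cv2
report(155)
for n,b in(("scene",(220,70,400,210)),("top",(260,110,410,230))):
    im=read_camera(n);x0,y0,x1,y1=b;cv2.imwrite(f"pics/{n}6.png",cv2.convertScaleAbs(cv2.resize(im[y0:y1,x0:x1],None,fx=4,fy=4,interpolation=cv2.INTER_CUBIC),alpha=1.5))
E
```

```text
clock: 10.45
tcp_pos: [0.5518, 0.0129, 0.4496]
orientation: [0.342, -0.041, 0.939, 0.016]
wrist_force: [-0.5, 6.5, 0.7]
finger_gap: 0.0233
t 10.45 tcpC [-11.1   1.2 449.6] ptC [ 88.7   1.7 331. ] lean 40.1 side 0.2 F chest [0.1 6.6 0.7] gap 23.3
```

View pics/scene6.png

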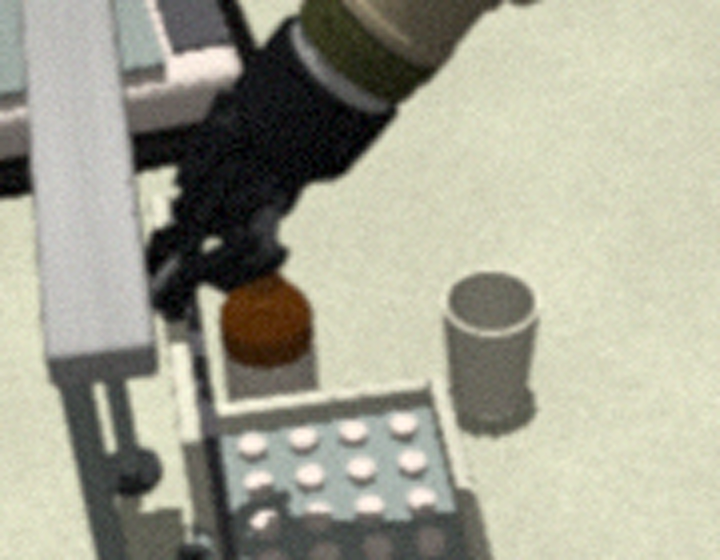

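Gripped, with the gap at 23.3 mm. There is a 6.6 N side force, so I'll relieve it by about 1.5 mm in y. Then I compute the arc rows.

```bash
cat >> h.py <<'E'
def gp(th,r=205): a=np.radians(80+th);return np.array([87+r*np.cos(a),0,126+r*np.sin(a)])
def arc(ths,leans):
    """rows (x,z shift, turn y) from th[0],lean[0] through the list"""
    for i in range(len(ths)-1):
        r0,r1=target_R(leans[i]),target_R(leans[i+1])
        t0=W(*gp(ths[i]))-r0.apply([0,0,.155]);t1=W(*gp(ths[i+1]))-r1.apply([0,0,.155])
        d=r0.inv().apply(t1-t0)*1000;print(round(ths[i+1],1),np.round(d,1),round(leans[i]-leans[i+1],1))
def lidang(): # from the present grasp point
    p,r,s=pose();c=toC(p+r.apply([0,0,.155]));v=c-[87,0,126];print("lid angle from grip",round(float(np.degrees(np.arctan2(v[2],v[0]))-80),1),"r",round(float(np.hypot(v[0],v[2])),1),"s,ft",s["ft_torque"])
E
python3 - <<'E'
from h import *
lidang()
arc([9.5+2.5*i for i in range(9)],[40]*9)
E
```

```text
lid angle from grip 9.5 r 205.0 s,ft [0.5829651  0.54834602 0.54360001]
12.0 [ 6.9 -0.  -5.7] 0
14.5 [ 7.2 -0.  -5.4] 0
17.0 [ 7.4  0.  -5. ] 0
19.5 [ 7.6 -0.  -4.7] 0
22.0 [ 7.8 -0.  -4.4] 0
24.5 [ 8.  0. -4.] 0
27.0 [ 8.2  0.  -3.7] 0
29.5 [ 8.3 -0.  -3.3] 0
```

```bash
python3 -m crank '[[0,1.5,0,0,0,0,0],[4,0,-3,0,0,0,0],[7,0,-5.5,0,0,0,0],[7,0,-5.3,0,0,0,0],[7.5,0,-5,0,0,0,0],[7.5,0,-4.7,0,0,0,0],[7.8,0,-4.3,0,0,0,0],[0,0,0,0,0,0,0]]'
python3 - <<'E'
from h import *
report(155);lidang()
E
```

```text
clock: 11.55
tcp_pos: [0.5018, 0.0093, 0.4433]
orientation: [0.341, -0.039, 0.939, 0.015]
wrist_force: [0.1, 3.7, -1.8]
finger_gap: 0.0235
t 11.55 tcpC [-61.3   1.7 443.3] ptC [ 38.1   1.8 324.3] lean 39.9 side 0.0 F chest [ 0.5  3.7 -1.8] gap 23.5
lid angle from grip 23.9 r 204.3 s,ft [0.5 0.7 0.5]
```

Run:
```python
from h import *
arc([24+2.5*i for i in range(31)]+[100],[40-i for i in range(31)]+[10])
```

```text
26.5 [ 5.4  0.  -3.7] 1
29.0 [ 5.6 -0.  -3.2] 1
31.5 [ 5.8  0.  -2.7] 1
34.0 [ 6.  -0.  -2.2] 1
36.5 [ 6.1 -0.  -1.6] 1
39.0 [ 6.2  0.  -1.1] 1
41.5 [ 6.2 -0.  -0.6] 1
44.0 [ 6.2 -0.  -0. ] 1
46.5 [6.2 0.  0.5] 1
49.0 [6.2 0.  1.1] 1
51.5 [ 6.1 -0.   1.6] 1
54.0 [6.  0.  2.1] 1
56.5 [ 5.8 -0.   2.7] 1
59.0 [5.7 0.  3.2] 1
61.5 [5.4 0.  3.7] 1
64.0 [5.2 0.  4.2] 1
66.5 [ 4.9 -0.   4.7] 1
69.0 [4.6 0.  5.1] 1
71.5 [ 4.3 -0.   5.6] 1
74.0 [4. 0. 6.] 1
76.5 [ 3.6 -0.   6.4] 1
79.0 [3.2 0.  6.7] 1
81.5 [2.8 0.  7.1] 1
84.0 [ 2.3 -0.   7.4] 1
86.5 [ 1.9 -0.   7.7] 1
89.0 [ 1.4 -0.   8. ] 1
91.5 [0.9 0.  8.2] 1
94.0 [0.4 0.  8.4] 1
96.5 [-0.1 -0.   8.6] 1
99.0 [-0.7 -0.   8.7] 1
100 [0.7 0.  3.5] 0
```

```bash
python3 -m crank '[[5.4,0.3,-3.7,0,1,0,0],[5.6,0.3,-3.2,0,1,0,0],[5.8,0,-2.7,0,1,0,0],[6,0,-2.2,0,1,0,0],[6.1,0,-1.6,0,1,0,0],[6.2,0,-1.1,0,1,0,0],[6.2,0,-0.6,0,1,0,0],[6.2,0,0,0,1,0,0]]'
python3 - <<'E'
from h import *
import cv2
report(155);lidang()
cv2.imwrite("pics/s7.png",cv2.resize(read_camera("scene")[60:300,200:480],(700,600)))
E
```

```text
clock: 12.55
tcp_pos: [0.4555, 0.0055, 0.4284]
orientation: [0.276, -0.04, 0.96, 0.011]
wrist_force: [2.9, -2.6, -1.5]
finger_gap: 0.0233
t 12.55 tcpC [-107.8    1.9  428.4] ptC [-25.5   1.7 297. ] lean 32.0 side -0.1 F chest [ 2.7 -2.9 -1.5] gap 23.3
lid angle from grip 43.3 r 204.7 s,ft [-0.2 -0.4 -0.2]
```

View pics/s7.png

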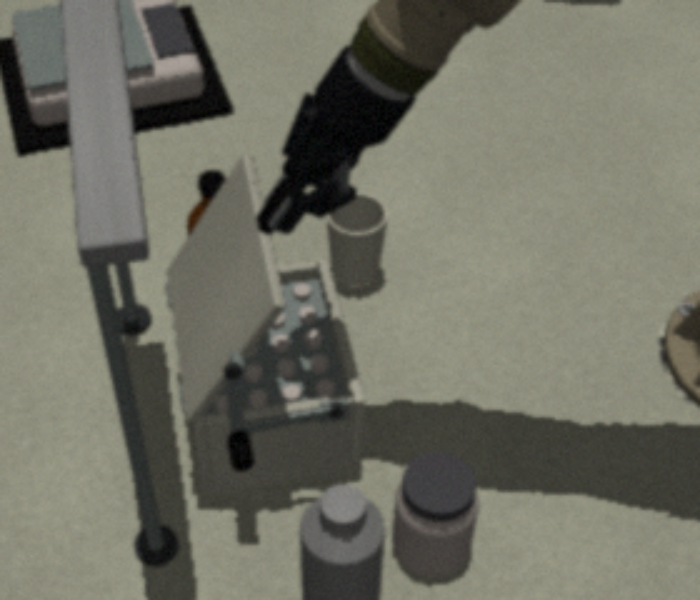

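The lid is coming forward in the grip (tab at (270,215)), the stay is folding (knob (240,450)) and forces are small. I'll continue.

```bash
python3 -m crank '[[6.2,0,0.5,0,1,0,0],[6.2,0,1.1,0,1,0,0],[6.1,0,1.6,0,1,0,0],[6,0,2.1,0,1,0,0],[5.8,0,2.7,0,1,0,0],[5.7,0,3.2,0,1,0,0],[5.4,0,3.7,0,1,0,0],[5.2,0,4.2,0,1,0,0]]'
python3 - <<'E'
from h import *
report(155);lidang()
E
```

```text
clock: 13.6
tcp_pos: [0.423, 0.0028, 0.3882]
orientation: [0.207, -0.041, 0.978, 0.008]
wrist_force: [-1.0, -6.1, 3.7]
finger_gap: 0.0231
t 13.6 tcpC [-140.4    1.9  388.2] ptC [-77.6   1.7 246.5] lean 23.9 side -0.1 F chest [-1.5 -6.   3.7] gap 23.1
lid angle from grip 63.8 r 204.0 s,ft [-0.8 -0.1 -0.4]
```

```bash
python3 -m crank '[[4.9,0,4.7,0,1,0,0],[4.6,0,5.1,0,1,0,0],[4.3,0,5.6,0,1,0,0],[4,0,6,0,1,0,0],[3.6,0,6.4,0,1,0,0],[3.2,0,6.7,0,1,0,0],[2.8,0,7.1,0,1,0,0],[0,0,0,0,0,0,0]]'
python3 - <<'E'
from h import *
import cv2
report(155);lidang()
cv2.imwrite("pics/s8.png",cv2.resize(read_camera("scene")[60:300,200:480],(700,600)))
E
```

```text
clock: 14.6
tcp_pos: [0.412, 0.0019, 0.3383]
orientation: [0.146, -0.041, 0.988, 0.006]
wrist_force: [0.4, -6.3, -1.8]
finger_gap: 0.0231
t 14.6 tcpC [-151.4    1.9  338.3] ptC [-106.7    1.7  189.9] lean 16.8 side -0.1 F chest [-0.1 -6.3 -1.8] gap 23.1
lid angle from grip 81.8 r 204.0 s,ft [-1.1 -0.1 -0.2]
```

View pics/s8.png

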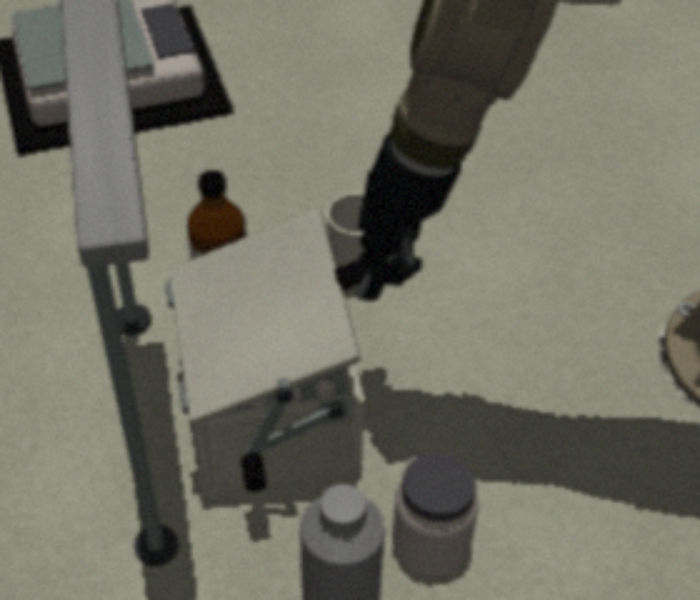

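The lid is at about 82° (tab at (350,280)), with the stay folding freely and the bystanders untouched. I'll go slower now.

```bash
python3 - <<'E'
from h import *
arc([81.6,83.6,85.6,87.6,89.6,91.6,93.4,95,96,97,98,98.8,99.4,100],[17,16,15,14,13,12,11,10,10,10,10,10,10,10])
E
python3 -m crank '[[2.1,-0.3,5.7,0,1,0,0],[1.7,-0.3,5.9,0,1,0,0],[1.2,0,6.1,0,1,0,0],[0.8,0,6.3,0,1,0,0],[0.5,0,6.5,0,1,0,0],[0.2,0,5.6,0,1,0,0],[0,0,5.2,0,1,0,0],[0,0,0,0,0,0,0]]'
python3 - <<'E'
from h import *
report(155);lidang()
E
```

```text
83.6 [ 1.3 -0.   5.9] 1
85.6 [ 1.  -0.   6.1] 1
87.6 [ 0.7 -0.   6.3] 1
89.6 [0.4 0.  6.5] 1
91.6 [0.  0.  6.6] 1
93.4 [-0.6 -0.   6.1] 1
95 [-1.1  0.   5.5] 1
96 [ 0.9 -0.   3.5] 0
97 [0.8 0.  3.5] 0
98 [ 0.8 -0.   3.5] 0
98.8 [ 0.6 -0.   2.8] 0
99.4 [0.4 0.  2.1] 0
100 [ 0.4 -0.   2.1] 0
clock: 15.65
tcp_pos: [0.4179, 0.002, 0.2979]
orientation: [0.088, -0.042, 0.995, 0.004]
wrist_force: [8.3, -1.3, -3.5]
finger_gap: 0.0233
t 15.65 tcpC [-145.5    1.5  297.9] ptC [-118.3    1.6  145.3] lean 10.1 side 0.0 F chest [ 8.2 -2.  -3.5] gap 23.3
lid angle from grip 94.6 r 206.2 s,ft [-0.2 -1.6 -0. ]
```

```bash
python3 -m crank '[[-1.5,0,3,0,0,0,0],[0,0,3,0,0,0,0],[0.5,0,3,0,0,0,0],[0.5,0,2.5,0,0,0,0],[0.5,0,2,0,0,0,0],[0.4,0,1.5,0,0,0,0],[0.3,0,1,0,0,0,0],[0,0,0,0,0,0,0]]'
python3 - <<'E'
from h import *
report(155);lidang()
E
```

```text
clock: 16.65
tcp_pos: [0.4177, 0.0021, 0.2813]
orientation: [0.086, -0.041, 0.995, 0.004]
wrist_force: [-2.9, -4.6, -1.9]
finger_gap: 0.0231
t 16.65 tcpC [-145.7    1.6  281.3] ptC [-119.2    1.6  128.5] lean 9.8 side 0.0 F chest [-3.2 -4.4 -1.9] gap 23.1
lid angle from grip 99.3 r 206.2 s,ft [-0.7  0.2 -0.1]
```

```bash
python3 -m crank '[[0,0,0.8,0,0,0,0],[0,0,0.8,0,0,0,0],[0,0,0.6,0,0,0,0],[0,0,0.5,0,0,0,0],[0,0,0.5,0,0,0,0],[0,0,0.5,0,0,0,0],[0,0,0,0,0,0,0],[0,0,0,0,0,0,0]]'
python3 - <<'E'
from h import *
import cv2
report(155);lidang()
for n,b in(("scene",(220,110,400,250)),("top",(260,110,410,230))):
    im=read_camera(n);x0,y0,x1,y1=b;cv2.imwrite(f"pics/{n}9.png",cv2.convertScaleAbs(cv2.resize(im[y0:y1,x0:x1],None,fx=4,fy=4,interpolation=cv2.INTER_CUBIC),alpha=1.5))
t=np.radians(100)
for n in("scene","top"):print(n,"knob shut",proj(n,W(-53+97*0+0,137,38)),"tab c",proj(n,lidpt(t,201)),"plate FL top",proj(n,W(-88,103,132)),proj(n,W(-88,103,120)))
E
```

```text
clock: 17.65
tcp_pos: [0.4179, 0.0022, 0.2774]
orientation: [0.085, -0.042, 0.996, 0.004]
wrist_force: [-4.1, -4.7, -1.5]
finger_gap: 0.0233
t 17.65 tcpC [-145.5    1.7  277.4] ptC [-119.3    1.6  124.6] lean 9.8 side -0.0 F chest [-4.5 -4.4 -1.5] gap 23.3
lid angle from grip -259.6 r 206.3 s,ft [-0.9  0.5  0. ]
scene knob shut [np.float64(335.4), np.float64(252.5)] tab c [np.float64(348.9), np.float64(186.3)] plate FL top [np.float64(347.3), np.float64(217.1)] [np.float64(347.2), np.float64(220.2)]
top knob shut [np.float64(287.1), np.float64(217.3)] tab c [np.float64(333.6), np.float64(233.6)] plate FL top [np.float64(298.1), np.float64(227.3)] [np.float64(298.2), np.float64(227.3)]
```

View pics/scene9.png

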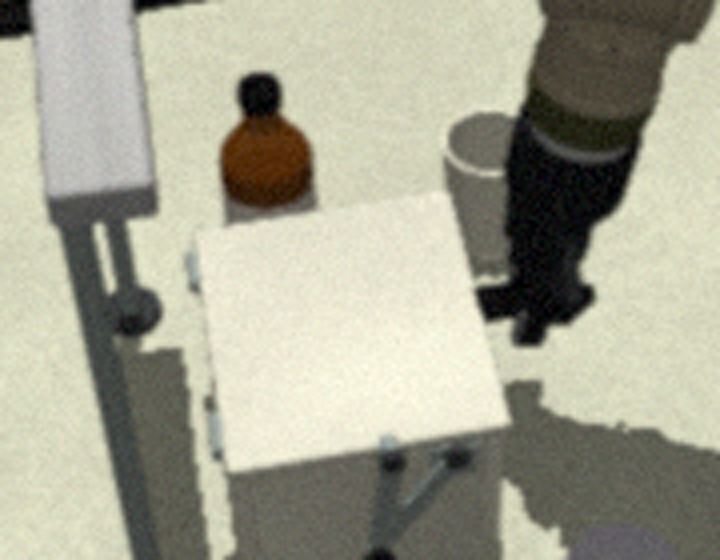

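The lid looks level, with its front-left corner at (508,425), pixel (347,216.3) against 217.1 predicted for shut. There is no contact force yet, so I'll creep down until it seats.

```bash
python3 -m crank '[[0,0,0.5,0,0,0,0],[0,0,0.5,0,0,0,0],[0,0,0.5,0,0,0,0],[0,0,0.5,0,0,0,0],[0,0,0,0,0,0,0],[0,0,0,0,0,0,0],[0,0,0,0,0,0,0],[0,0,0,0,0,0,0]]'
python3 - <<'E'
from h import *
report(155)
E
```

```text
clock: 18.75
tcp_pos: [0.418, 0.0022, 0.2753]
orientation: [0.085, -0.042, 0.996, 0.004]
wrist_force: [-5.0, -5.2, -0.4]
finger_gap: 0.0233
t 18.75 tcpC [-145.4    1.7  275.3] ptC [-119.2    1.7  122.5] lean 9.7 side -0.0 F chest [-5.4 -4.8 -0.4] gap 23.3
```

```bash
python3 -m crank '[[0,0,0.5,0,0,0,0],[0,0,0.5,0,0,0,0],[0,0,0.5,0,0,0,0],[0,0,0.5,0,0,0,0],[0,0,0,0,0,0,0],[0,0,0,0,0,0,0],[0,0,0,0,0,0,0],[0,0,0,0,0,0,0]]'
python3 - <<'E'
from h import *
report(155)
E
```

```text
clock: 19.75
tcp_pos: [0.4181, 0.0023, 0.2732]
orientation: [0.084, -0.042, 0.996, 0.003]
wrist_force: [-5.4, -6.1, -2.2]
finger_gap: 0.0231
t 19.75 tcpC [-145.2    1.7  273.2] ptC [-119.2    1.7  120.4] lean 9.7 side -0.0 F chest [-5.9 -5.6 -2.2] gap 23.1
```

Run:
```python
from h import *
import cv2
for n,b in(("scene",(270,120,390,220)),("top",(280,150,400,250))):
    im=read_camera(n);x0,y0,x1,y1=b;cv2.imwrite(f"pics/{n}10.png",cv2.convertScaleAbs(cv2.resize(im[y0:y1,x0:x1],None,fx=6,fy=6,interpolation=cv2.INTER_CUBIC),alpha=1.5))
for th in(96,98,100):
  t=np.radians(th)
  print(th,"FL",proj("scene",lidpt(t,175,103)),"FR",proj("scene",lidpt(t,175,-103)))
```

```text
96 FL [np.float64(347.2), np.float64(215.6)] FR [np.float64(331.5), np.float64(156.7)]
98 FL [np.float64(347.3), np.float64(217.1)] FR [np.float64(331.6), np.float64(158.3)]
100 FL [np.float64(347.2), np.float64(218.7)] FR [np.float64(331.6), np.float64(159.9)]
```

View pics/scene10.png

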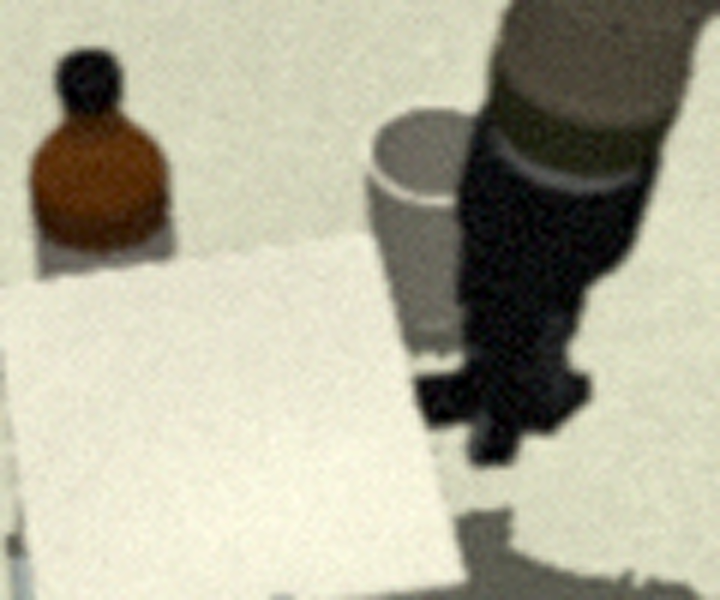

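View pics/top10.png

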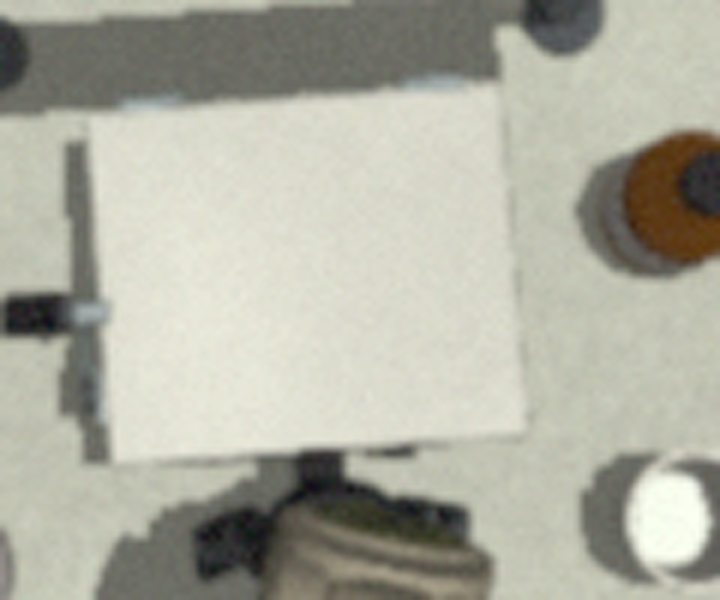

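Run:
```python
from h import *
import cv2
a=cv2.resize(cv2.imread("pics/scene9.png"),(180,140),interpolation=cv2.INTER_AREA)  # origin 220,110
b=cv2.resize(cv2.imread("pics/scene10.png"),(120,100),interpolation=cv2.INTER_AREA) # origin 270,120
A=a[10:110,50:170].astype(np.float32).mean(2);B=b.astype(np.float32).mean(2)
# shift of the lid's front-left corner & right-hand edge & fixed bottle
for nm,(x0,y0,x1,y1) in dict(corner=(40,75,85,100),frontedge=(55,25,72,55),rightback=(30,30,60,55),bottle=(5,5,30,40),hand=(75,20,115,80)).items():
    s=cv2.phaseCorrelate(A[y0:y1,x0:x1],B[y0:y1,x0:x1],cv2.createHanningWindow((x1-x0,y1-y0),cv2.CV_32F));print(nm,np.round(s,2))
print("knob shut top",proj("top",W(-33,137,38)),"scene",proj("scene",W(-33,137,38)))
for th in(97,98.5,100):
    t=np.radians(th);pin=np.array([87+100*np.cos(t+np.radians(80)),126+100*np.sin(t+np.radians(80))]);piv=np.array([-53,126.]);m=(pin+piv)/2;d=pin-piv;L=np.hypot(*d);n=np.array([d[1],-d[0]])/L;k=m+n*np.sqrt(97**2-L*L/4);print(th,k,proj("top",W(k[0],137,k[1])),proj("scene",W(k[0],137,k[1])))
```

```text
Traceback (most recent call last):
ValueError: setting an array element with a sequence. The requested array has an inhomogeneous shape after 1 dimensions. The detected shape was (2,) + inhomogeneous part.
```

Run:
```python
from h import *
import cv2
a=cv2.resize(cv2.imread("pics/scene9.png"),(180,140),interpolation=cv2.INTER_AREA)
b=cv2.resize(cv2.imread("pics/scene10.png"),(120,100),interpolation=cv2.INTER_AREA)
A=a[10:110,50:170].astype(np.float32).mean(2);B=b.astype(np.float32).mean(2)
for nm,(x0,y0,x1,y1) in dict(corner=(40,75,85,100),rightback=(30,30,62,55),bottle=(5,5,30,40),hand=(75,20,115,80)).items():
    s=cv2.phaseCorrelate(A[y0:y1,x0:x1],B[y0:y1,x0:x1],cv2.createHanningWindow((x1-x0,y1-y0),cv2.CV_32F))[0];print(nm,np.round(s,2))
for th in(95,97,98.5,100):
    t=np.radians(th);pin=np.array([87+100*np.cos(t+np.radians(80)),126+100*np.sin(t+np.radians(80))]);piv=np.array([-53,126.]);m=(pin+piv)/2;d=pin-piv;L=np.hypot(*d);n=np.array([d[1],-d[0]])/L;k=m+n*np.sqrt(97**2-L*L/4);print(th,np.round(k,1),proj("top",W(k[0],137,k[1])),proj("scene",W(k[0],137,k[1])))
```

```text
corner [0.36 0.7 ]
rightback [-0.29  0.53]
bottle [ 0.76 -0.01]
hand [-0.25  1.13]
95 [-12.8  37.7] [np.float64(286.2), np.float64(204.5)] [np.float64(319.7), np.float64(255.0)]
97 [-20.7  34.5] [np.float64(286.4), np.float64(207.0)] [np.float64(322.8), np.float64(255.2)]
98.5 [-26.8  32.6] [np.float64(286.6), np.float64(209.0)] [np.float64(325.2), np.float64(255.3)]
100 [-33.   31.1] [np.float64(286.7), np.float64(211.0)] [np.float64(327.6), np.float64(255.2)]
```

Run:
```python
from h import *
for th in(94,96,97,98,99,100):
    a=np.radians(th+80);u=np.array([np.cos(a),np.sin(a)]);nn=np.array([u[1],-u[0]]);pin=np.array([87,126])+100*u+10*nn;piv=np.array([-53,126.]);m=(pin+piv)/2;d=pin-piv;L=np.hypot(*d);n=np.array([d[1],-d[0]])/L;k=m+n*np.sqrt(97**2-L*L/4);print(th,np.round(k,1),proj("top",W(k[0],137,k[1])),proj("scene",W(k[0],137,k[1])))
```

```text
94 [ 9.3 51.6] [np.float64(285.5), np.float64(197.1)] [np.float64(310.9), np.float64(253.2)]
96 [ 3.6 47.2] [np.float64(285.7), np.float64(199.0)] [np.float64(313.2), np.float64(253.8)]
97 [ 0.5 45.1] [np.float64(285.8), np.float64(200.1)] [np.float64(314.4), np.float64(254.1)]
98 [-2.8 43. ] [np.float64(285.9), np.float64(201.2)] [np.float64(315.7), np.float64(254.4)]
99 [-6.3 41. ] [np.float64(286.0), np.float64(202.3)] [np.float64(317.1), np.float64(254.6)]
100 [-10.  39.] [np.float64(286.1), np.float64(203.6)] [np.float64(318.6), np.float64(254.8)]
```

The corrected stay geometry puts the knob at top row 203.6 for shut. I measure 202.5, so about 1° (3–4 mm) remains, and the lid still moves with the hand. I'll keep creeping.

```bash
python3 -m crank '[[0,0.3,0.6,0,0,0,0],[0,0.3,0.6,0,0,0,0],[-0.3,0,0.6,0,0,0,0],[-0.3,0,0.6,0,0,0,0],[0,0,0.6,0,0,0,0],[0,0,0,0,0,0,0],[0,0,0,0,0,0,0],[0,0,0,0,0,0,0]]'
cat >> h.py <<'E'
def knobtop():
    import cv2
    im=read_camera("top");x0,y0,x1,y1=276,190,296,214;g=im.max(2)[y0:y1,x0:x1].astype(float);w=np.clip(70-g,0,None)*(g<50)
    yy,xx=np.mgrid[y0:y1,x0:x1];print("knob top",round((w*xx).sum()/w.sum(),2),round((w*yy).sum()/w.sum(),2),int((g<50).sum()))
E
python3 - <<'E'
from h import *
report(155);knobtop()
E
```

```text
clock: 20.85
tcp_pos: [0.4186, 0.0025, 0.27]
orientation: [0.083, -0.041, 0.996, 0.003]
wrist_force: [-7.7, -9.0, -1.9]
finger_gap: 0.0232
t 20.85 tcpC [-144.8    2.   270. ] ptC [-119.     1.7  117.1] lean 9.6 side -0.1 F chest [-8.5 -8.4 -1.9] gap 23.2
knob top 285.18 203.23 54
```

```bash
python3 -m crank '[[0.5,-0.5,0.6,0,0,0,0],[0.5,-0.5,0.6,0,0,0,0],[0.4,-0.5,0.6,0,0,0,0],[0,0,0.6,0,0,0,0],[0,0,0,0,0,0,0],[0,0,0,0,0,0,0],[0,0,0,0,0,0,0],[0,0,0,0,0,0,0]]'
python3 - <<'E'
from h import *
report(155);knobtop()
E
```

```text
clock: 21.9
tcp_pos: [0.4182, 0.0019, 0.2685]
orientation: [0.085, -0.042, 0.996, 0.004]
wrist_force: [-9.9, -1.8, 7.9]
finger_gap: 0.0234
t 21.9 tcpC [-145.2    1.4  268.5] ptC [-118.9    1.6  115.7] lean 9.7 side 0.1 F chest [-10.   -0.9   7.9] gap 23.4
knob top 285.47 203.69 58
```

```bash
python3 -m crank '[[0.3,0,0.7,0,0,0,0],[0.3,0,0.7,0,0,0,0],[0,0,0.7,0,0,0,0],[0,0,0,0,0,0,0],[0,0,0,0,0,0,0],[0,0,0,0,0,0,0],[0,0,0,0,0,0,0],[0,0,0,0,0,0,0]]'
python3 - <<'E'
from h import *
import cv2
report(155);knobtop()
im=read_camera("scene");cv2.imwrite("pics/s11.png",cv2.convertScaleAbs(cv2.resize(im[120:270,250:400],(600,600),interpolation=cv2.INTER_CUBIC),alpha=1.5))
E
```

```text
clock: 22.95
tcp_pos: [0.418, 0.002, 0.2683]
orientation: [0.086, -0.042, 0.995, 0.004]
wrist_force: [-18.5, -0.3, 28.8]
finger_gap: 0.0232
t 22.95 tcpC [-145.4    1.4  268.3] ptC [-118.9    1.6  115.6] lean 9.8 side 0.1 F chest [-18.5   1.2  28.8] gap 23.2
knob top 285.48 203.68 58
```

View pics/s11.png

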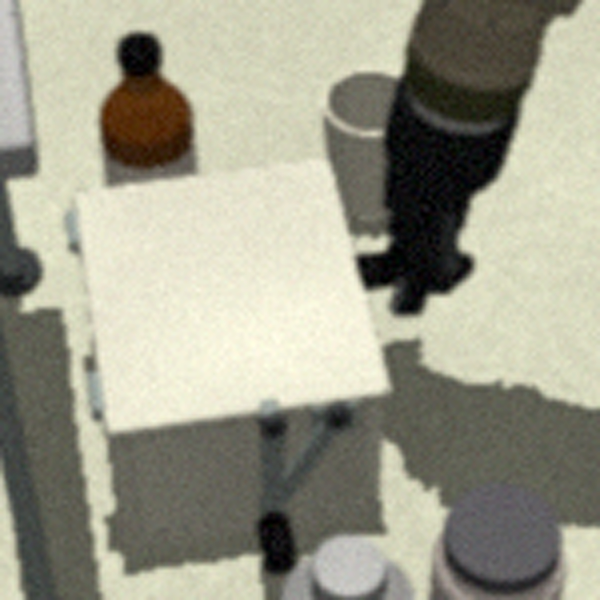

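The lid is seated: the force rose to 29 N while the knob stayed put at row 203.68, and the picture shows the lid flat on the rim, corner (388,390). I'll relieve the force and release.

```bash
python3 -m crank '[[0.4,0,-0.8,0,0,0,0],[0.4,0,-0.7,0,0,0,0],[0,0,0,0,0,0,0.15],[0,0,0,0,0,0,0.35],[0,0,0,0,0,0,0.6],[0,0,0,0,0,0,0.6],[0,0,0,0,0,0,0.7],[0,0,0,0,0,0,0.7]]'
python3 - <<'E'
from h import *
report(155);knobtop()
E
```

```text
clock: 24.05
tcp_pos: [0.419, 0.0012, 0.2681]
orientation: [0.087, -0.042, 0.995, 0.004]
wrist_force: [-0.0, -0.2, 0.5]
finger_gap: 0.0597
t 24.05 tcpC [-144.5    0.6  268.1] ptC [-117.6    0.7  115.5] lean 10.0 side 0.0 F chest [-0.  -0.2  0.5] gap 59.7
knob top 285.48 203.64 58
```

```bash
python3 -m crank '[[0,0,-5,0,0,0,0.7],[0,0,-15,0,0,0,0.7],[0,0,-25,0,0,0,0.7],[0,0,-30,0,0,0,0.7],[0,0,-40,0,0,0,0.7],[0,0,-40,0,0,0,0.7],[0,0,-20,0,0,0,0.7],[0,0,0,0,0,0,0.7]]'
python3 - <<'E'
from h import *
import cv2
report(155);knobtop()
for n,b in(("scene",(200,40,400,340)),("top",(200,110,420,260))):
    im=read_camera(n);x0,y0,x1,y1=b;k=2 if n=="scene" else 3.6;cv2.imwrite(f"pics/{n}12.png",cv2.convertScaleAbs(cv2.resize(im[y0:y1,x0:x1],None,fx=k,fy=k,interpolation=cv2.INTER_CUBIC),alpha=1.5))
E
```

```text
clock: 25.1
tcp_pos: [0.3889, -0.0014, 0.4424]
orientation: [0.089, -0.042, 0.995, 0.003]
wrist_force: [-0.3, 0.2, -0.0]
finger_gap: 0.06
t 25.1 tcpC [-174.7    0.5  442.4] ptC [-147.2    0.3  289.8] lean 10.2 side -0.1 F chest [-0.2  0.2 -0. ] gap 60.0
knob top 285.5 203.66 58
```

View pics/scene12.png

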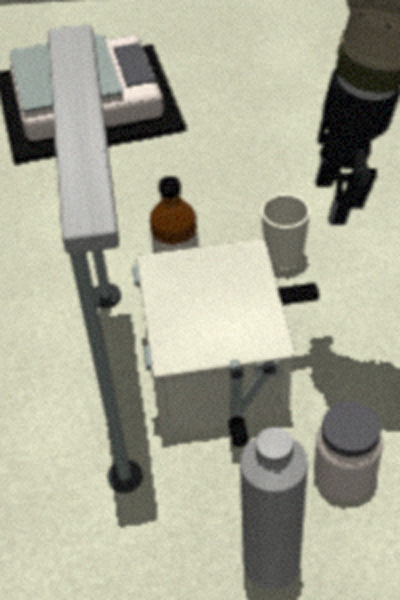

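View pics/top12.png

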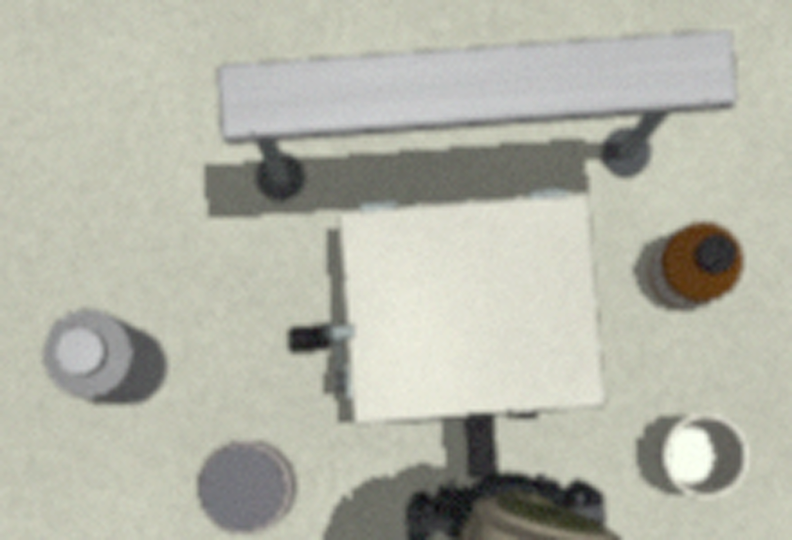

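The lid lies flat and shut with its tab free at (480,440) in the top view. The knob is down at (310,338), and the bottle (715,253), beaker (707,455), jar (241,486), canister (80,352) and lamp sit at their original pixels. The hand is clear, so I'm handing in.

```bash
python3 -c "
from workcell import *
print(hand_in())"
```

```text
the job is handed in; nothing more can be done
None
```

The chest is shut and the job is handed in at about 25 s of the 61 s allowed; `hand_in()` gives no verdict.

**What I did**
- **Stay:** I pushed the knuckle in about 37 mm with shut fingers. The lid stayed standing, at about 9.7° of lid angle, which is almost upright.
- **Lid:** I pinched the tab at a 40° lean under the lamp and swung the lid over held all the way. I crept the last millimetres until it seated, then eased off, opened the fingers and backed away.

**Last checks**
- **Seating:** pressing down raised the wrist force to 29 N without the knob moving. After release the knob stayed at top-view row 203.66; about 203.6 was expected for shut.
- **Surroundings:** lamp, bottle, beaker, jar and canister are at the same pixels as at the start. The hand is clear, with wrist force near 0.

**Disagreements**
- **Slip in the grip:** when the lid seated, the grasp point read about 10 mm lower than the lid geometry predicted, so the tab probably shifted between the pads while pivoting. I judged "shut" from the contact force and knob position instead.
- **Knob position:** my first estimate of the knob's place with the lid shut was wrong. I corrected it by putting the lid pin 10 mm off the plate's mid-plane, which also fits the 38 mm knob height you gave.

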